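# Put the microscope objectives away in their storage tray

### The job

The microscope's four objectives have been cleaned and stand scattered on the bench: put them away in the grey storage tray, one to a compartment, each standing upright on its mounting thread, in order of length from the shortest in the compartment next to the tray's wire pull to the longest at the plain end. Leave the two eyepieces where they stand, they do not go in this tray. The objectives hold glass lenses, so set each down gently and do not drop any or tip it over.

Things in the scene. Friction and masses are not known exactly. Their poses are not given: they have to be found in the camera images.
- objective_a: The shortest of four microscope objectives (steel barrel, dark rings, lens on top), standing loose on its mounting thread, nose up. 38 mm tall in all; thread 27 mm across for the lowest 4 mm, then a straight round barrel 32 mm across up to 34.5 mm, almost no nose, only a wide flat front ring 29 mm across. Origin at the centre of its underside, z up along its axis. About 100 g.
- objective_b: The second shortest of four microscope objectives (steel barrel, dark rings, lens on top), standing loose on its mounting thread, nose up. 50 mm tall in all; thread 27 mm across for the lowest 4 mm, then a straight round barrel 32 mm across up to 37 mm, above that a nose that narrows to a front ring 22 mm across. Origin at the centre of its underside, z up along its axis. About 120 g.
- objective_c: The second longest of four microscope objectives (steel barrel, dark rings, lens on top), standing loose on its mounting thread, nose up. 62 mm tall in all; thread 27 mm across for the lowest 4 mm, then a straight round barrel 32 mm across up to 42 mm, above that a nose that narrows to a front ring 15 mm across. Origin at the centre of its underside, z up along its axis. About 140 g.
- objective_d: The longest of four microscope objectives (steel barrel, dark rings, lens on top), standing loose on its mounting thread, nose up. 74 mm tall in all; thread 27 mm across for the lowest 4 mm, then a straight round barrel 32 mm across up to 48 mm, above that a nose that narrows to a front ring 10 mm across. Origin at the centre of its underside, z up along its axis. About 160 g.
- eyepiece_1: One of two eyepieces that look much like objectives but are not: steel tube 30 mm across and 24 mm high, on it a wider steel body 38 mm across with a black rubber eyecup, 56 mm tall in all, a broad lens in the hollow top. Stands on its tube, loose, nothing to do with the tray. Origin at the centre of its underside, z up.
- eyepiece_2: One of two eyepieces that look much like objectives but are not: steel tube 30 mm across and 24 mm high, on it a wider steel body 38 mm across with a black rubber eyecup, 56 mm tall in all, a broad lens in the hollow top. Stands on its tube, loose, nothing to do with the tray. Origin at the centre of its underside, z up.
- pad_1: Foam floor of the compartment next to the tray's wire pull. Grey tray, fixed, 236 x 68 mm: four compartments in a row, each 54 (along the row) x 60 mm inside, centres 58 mm apart; walls 4 mm thick, tops 20 mm above the bench, 13 mm above the pads; steel wire pull standing out 24 mm at one end only. Origin: centre of the pad's top, 7 mm above the bench; x along the row to the pull, z up.
- pad_2: Foam floor of the compartment second from the pull. Grey tray, fixed, 236 x 68 mm: four compartments in a row, each 54 (along the row) x 60 mm inside, centres 58 mm apart; walls 4 mm thick, tops 20 mm above the bench, 13 mm above the pads; steel wire pull standing out 24 mm at one end only. Origin: centre of the pad's top, 7 mm above the bench; x along the row to the pull, z up.
- pad_3: Foam floor of the compartment third from the pull. Grey tray, fixed, 236 x 68 mm: four compartments in a row, each 54 (along the row) x 60 mm inside, centres 58 mm apart; walls 4 mm thick, tops 20 mm above the bench, 13 mm above the pads; steel wire pull standing out 24 mm at one end only. Origin: centre of the pad's top, 7 mm above the bench; x along the row to the pull, z up.
- pad_4: Foam floor of the compartment farthest from the pull. Grey tray, fixed, 236 x 68 mm: four compartments in a row, each 54 (along the row) x 60 mm inside, centres 58 mm apart; walls 4 mm thick, tops 20 mm above the bench, 13 mm above the pads; steel wire pull standing out 24 mm at one end only. Origin: centre of the pad's top, 7 mm above the bench; x along the row to the pull, z up.

How it is judged:
At the end, for the whole second after the job is handed in: Each objective stands upright (within 7 degrees), at rest, on the pad of its own compartment (within 20 mm of its centre and 5 mm of its height), the shortest next to the pull to the longest at the plain end; both eyepieces stand within 15 mm of where they were (horizontal distance between objective_a and pad_1 below 0.02 m and z of objective_a in the frame of pad_1 between -0.004 and 0.005 m and angle between each of objective_a, objective_b, objective_c, objective_d, eyepiece_1, eyepiece_2's own z axis and vertical below 0.12 rad and linear speed of each of objective_a, objective_b, objective_c, objective_d below 0.02 m/s and horizontal distance between objective_b and pad_2 below 0.02 m and z of objective_b in the frame of pad_2 between -0.004 and 0.005 m and horizontal distance between objective_c and pad_3 below 0.02 m and z of objective_c in the frame of pad_3 between -0.004 and 0.005 m and horizontal distance between objective_d and pad_4 below 0.02 m and z of objective_d in the frame of pad_4 between -0.004 and 0.005 m and distance of each of eyepiece_1, eyepiece_2 from where it was at the start of the episode below 0.015 m); the robot touches nothing.
It fails at once if an objective is dropped from more than about a centimetre, or knocked flying (faster than 0.45 m/s while the fingers are not holding it) ((linear speed of objective_a above 0.45 m/s and contact force between objective_a and the fingers below 0.2 N) or (linear speed of objective_b above 0.45 m/s and contact force between objective_b and the fingers below 0.2 N) or (linear speed of objective_c above 0.45 m/s and contact force between objective_c and the fingers below 0.2 N) or (linear speed of objective_d above 0.45 m/s and contact force between objective_d and the fingers below 0.2 N)).
It fails at once if an objective is tipped over (more than about 57 degrees) (angle between any of objective_a, objective_b, objective_c, objective_d's own z axis and vertical above 1 rad).
It fails at once if an eyepiece is shifted by more than 15 mm (distance of any of eyepiece_1, eyepiece_2 from where it was at the start of the episode above 0.015 m).
It also fails if it takes over 96 s, if anything falls off the work surface, if the arm or the gripper's body presses on something with over 40 N, if the wrist force passes 120 N, or if a joint passes its speed limit or range.

### The arm

A 7-joint arm with a two-finger parallel gripper is mounted at the origin on the work surface. World frame = base frame: x ahead of the robot, y to its left, z up, the work surface at z = 0. Lengths are in m, angles in rad, forces in N, time in s.
With the tool pointing down it reaches from about 0.4 to 0.85 m from the base axis. Payload 4.5 kg.
Tool frame: the origin (TCP) lies where the fingers leave the gripper's body, on its centre line; the fingertips stand 64 mm ahead of it and the grasp point (between the pads) lies 45 mm ahead of it; z points along the fingers, y is the direction in which the jaws open and shut (so a half turn about z gives the same grasp; the last joint's range is limited). The gripper opens to 88 mm and grips with 3 to 60 N. Pads are 18 mm wide; open, the fingers measure 123 mm over their backs; the gripper's body (75 mm by 187 mm) begins 45 mm behind the grasp point.
Start: joints at [1.232, 0.689, -0.195, 1.565, 0.157, 0.902, -0.215], TCP at [0.228, -0.582, 0.303] pointing down, gripper open.
Joint ranges: [-3.01, 3.01], [-0.46, 2.08], [-1.47, 1.51], [0.13, 2.56], [-1, 4.14], [0.04, 2.09], [-2.66, 2.66]. Speed limits (rad/s): [2.57, 2.57, 3.14, 3.14, 3.14, 3.14, 3.14].

### API

Orientations are given as a unit quaternion [x, y, z, w].
In Python, from plant import monitor, snapshot, workorder, finder gives the robot as it stands.
- The arm moves only by the tool carry_out, never from a script. Its argument "motion" is one flat list of numbers, 6 for each row, row after row: the shift along the tool's x, y, z in cm, then the turn, a rotation vector about the tool's x, y, z in rad. In form: [x, y, z, rx, ry, rz, x, y, z, rx, ry, rz, ...]. A call has 1 to 8 rows; each row shifts and turns the commanded pose from where the row before left it, along the tool's axes as they then stand; what a row does not reach is not made up. A row lasts 1/8 s, in which the tool goes at most 62.5 mm and 10.7 degrees, less where a joint would pass 70% of its speed; a pose out of reach is approached as far as the arm can. A call with a gripper value outside its range is refused whole. "hand" is the finger opening in cm, from 0 to 8.81, set as the call begins (left out, the last holds). The fingers move at their own pace and stop on an object; "grip_force" is the grip in N (left out, the last holds). Time passes only in rows, so rows that do not move let the fingers close. It gives the time, the measured TCP pose, the force and the opening at its end, in the units of the state.
- monitor.get_state(): the state, without advancing time (a new reading comes with each control period).
- snapshot(name): name is "scene" or "top" or "wrist"; returns a dict with "frame" (400x640x3 uint8, red, green, blue), "range_z" (400x640 float32, m along the optical axis (not along the pixel's ray), 0 where there is no reading), "fx", "fy", "cx", "cy" (pixels), "D" ([k1, k2, p1, p2, k3] as OpenCV has them; the pictures are not rectified), "rvec" (rotation vector, rad) and "tvec" (3), from world to camera coordinates, as OpenCV has them; the wrist camera has in their place "hand_eye" (4x4, takes a point from camera to tool coordinates, whose origin is the TCP and whose axes are the flange's). Camera axes: x right, y down, z forward; pixel columns grow to the right and rows downward; lengths in m; the calibration is good to about 2 mm. A picture is of the moment at which its call begins: read the wrist's pose just before it.
- workorder.finish_job(): hands the job in, once; it reports no verdict.
Trained networks look in a picture, given as the dict that the camera call returned (one of the last four; its "shot" number tells which), for a name from the list of things; names that differ only in an ending like _2 or _b are one class to them, and where a whole thing is asked for, a point or a joint stands for the part that bears it (a point fixed in the world has none). Each returns a list of dicts, best first, with "p" (0 to 1); they miss things now and then, are a little off and sometimes report something else, mostly with a low value. They report only what shows in the picture. A call takes as long as a camera call.
- finder.masks_of(picture, thing): "pixels" (400x640 bool, what is visible of it) and "extent" ([left, top, right, bottom] in pixels, round what is visible of it).
The state is a dict: "clock": time; "q": joint angles; "qd": joint speeds; "joint_torque": joint torques, N m; "tool_pos": TCP position; "eef_rot": TCP orientation; "contact_force": force on the tool from outside, world axes, zero at the start; "moment": the same for the moment, N m; "opening": opening from 0.0 (shut) to 1.0 (fully open).
Only numpy, scipy, OpenCV 4.12 (cv2) and the standard library are available. Lean on these libraries where they do the work, as an engineer would, in place of code of your own. Each camera call takes 0.05 s, during which the arm holds its last target. There are 200 camera calls.

## Working session

There is one attempt and no reset: what is moved stays moved. The work goes in short steps, Python scripts to look and compute and a tool call to move; the robot and the scene stay as the last step left them, time stands still between calls to the robot, and variables do not carry over. Pictures are saved under pics/ and viewed, about 12 in all and at most 16, crops included, and the job is handed in when it is done.

Besides the shell and the picture viewer there is one more tool, called after "Call:" as name(argument=value, ...), one argument or row to a line, values as JSON. carry_out: Moves the arm, as the interface text tells. Its arguments: {"type":"object","properties":{"motion":{"type":"array"},"hand":{"type":"number"},"grip_force":{"type":"number"}},"required":["motion"]}

```bash
mkdir -p pics; cat > h.py <<'E'
import numpy as np, cv2
from scipy.spatial.transform import Rotation as R
from plant import monitor, snapshot, workorder, finder
def cloud(s, st=None):
    K=np.array([[s['fx'],0,s['cx']],[0,s['fy'],s['cy']],[0,0,1.]])
    h,w=s['range_z'].shape
    u,v=np.meshgrid(np.arange(w),np.arange(h))
    p=cv2.undistortPoints(np.stack([u,v],-1).reshape(-1,1,2).astype(float),K,np.array(s['D'],float)).reshape(h,w,2)
    z=s['range_z']; P=np.dstack([p[...,0]*z,p[...,1]*z,z]).astype(float)
    if 'rvec' in s:
        M=cv2.Rodrigues(np.array(s['rvec'],float))[0]; P=(P-np.array(s['tvec']).ravel())@M
    else:
        H=np.array(s['hand_eye']); P=P@H[:3,:3].T+H[:3,3]
        P=P@R.from_quat(st['eef_rot']).as_matrix().T+np.array(st['tool_pos'])
    P[z<=0]=np.nan
    return P
def save(s,n): cv2.imwrite('pics/'+n+'.png',s['frame'][...,::-1])
E
python3 - <<'E'
from h import *
print(monitor.get_state())
for n in ['top','scene']:
    s=snapshot(n); save(s,n+'0'); P=cloud(s)
    for t in ['objective_a','eyepiece_1','pad_1']:
        for m in finder.masks_of(s,t):
            q=P[m['pixels']]; q=q[~np.isnan(q[:,0])]
            if len(q)<5: continue
            zt=np.percentile(q[:,2],98); tp=q[q[:,2]>zt-.006]
            print(n,t,round(m['p'],2),np.round(m['extent']),len(q),'med',np.median(q,0).round(3),'mid',((q.min(0)+q.max(0))/2).round(3),'ztop',zt.round(3),'topmid',((tp.min(0)+tp.max(0))/2).round(3))
E
```

```text
{'clock': 0.0, 'q': array([ 1.23179127,  0.68998319, -0.19448724,  1.56636137,  0.15731549,
        0.9024818 , -0.21508075]), 'qd': array([ 0.00111582, -0.0009606 , -0.00205309,  0.00172423,  0.00096214,
       -0.00010409, -0.00083264]), 'joint_torque': array([-7.07651861e-05, -5.27564013e+01, -1.26668774e+00, -1.53424126e+01,
       -5.26508654e-02,  6.74551120e-03,  1.55863781e-04]), 'tool_pos': array([ 0.2274002 , -0.58160512,  0.30190512]), 'eef_rot': array([ 9.82668096e-01,  1.85371422e-01, -2.49268788e-04, -8.86765301e-04]), 'contact_force': array([ 0.94316237,  0.22661155, -0.88605298]), 'moment': array([-0.03815669,  0.02494494,  0.01980154]), 'opening': 1.0014874740145967}
top objective_a 0.62 [198. 253. 212. 265.] 196 med [0.386 0.248 0.045] mid [0.385 0.252 0.034] ztop 0.054 topmid [0.384 0.252 0.052]
top objective_a 0.61 [151. 194. 172. 212.] 262 med [0.51  0.339 0.047] mid [0.512 0.351 0.033] ztop 0.065 topmid [0.513 0.345 0.063]
top objective_a 0.54 [179. 159. 196. 171.] 202 med [0.587 0.287 0.039] mid [0.589 0.291 0.023] ztop 0.042 topmid [0.589 0.291 0.04 ]
top obje
[... 1468 characters left out ...]
 [ 0.376 -0.279  0.057]
scene eyepiece_1 0.63 [176. 210. 192. 232.] 265 med [ 0.508 -0.352  0.049] mid [ 0.501 -0.355  0.032] ztop 0.057 topmid [ 0.5   -0.354  0.055]
scene pad_1 0.79 [295. 210. 316. 224.] 257 med [ 0.551 -0.05   0.008] mid [ 0.551 -0.05   0.008] ztop 0.011 topmid [ 0.551 -0.05   0.009]
scene pad_1 0.79 [275. 214. 293. 232.] 329 med [ 0.542 -0.105  0.008] mid [ 0.545 -0.106  0.013] ztop 0.021 topmid [ 0.561 -0.087  0.021]
scene pad_1 0.68 [339. 206. 357. 224.] 309 med [0.57  0.066 0.008] mid [0.572 0.066 0.013] ztop 0.012 topmid [0.572 0.066 0.014]
scene pad_1 0.56 [314. 210. 338. 224.] 315 med [0.56  0.01  0.008] mid [0.564 0.01  0.014] ztop 0.021 topmid [0.591 0.018 0.019]
```

View pics/top0.png

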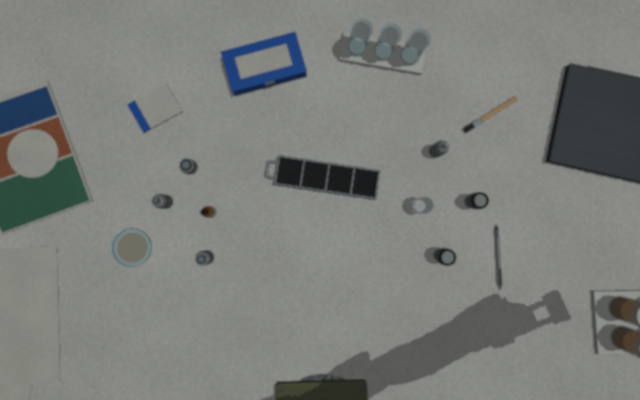

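View pics/scene0.png

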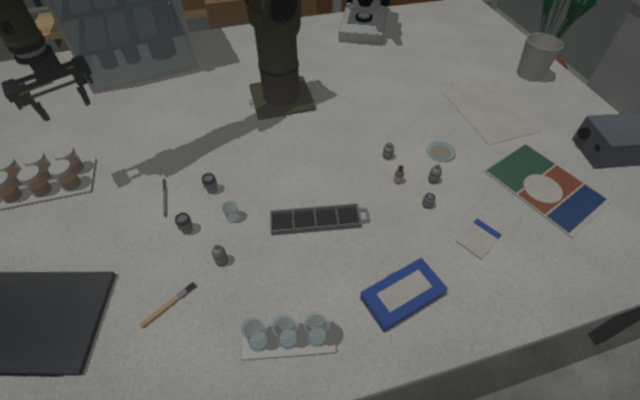

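Top view: the wire pull is at the left end (px 270,169), so the pull is at +y and pad_1 is at (.574, .064). The four objectives are at px (188,166) a, (204,258) b, (162,201) c and (438,150) d. The eyepieces are at px (478,201) and (446,257). I'll turn the tool so the jaws close across the row, then go to d.

Call:
carry_out(
  motion=[0,0,0,0,0,-0.171,0,0,0,0,0,-0.171,0,0,0,0,0,-0.171,0,0,0,0,0,-0.171,0,0,0,0,0,-0.171,0,0,0,0,0,-0.171,0,0,0,0,0,0],
  hand=8.8,
  grip_force=20,
)

```text
clock: 1.27
tool_pos: [0.2274, -0.5821, 0.3026]
eef_rot: [0.766, 0.643, 0.0, 0.0]
contact_force: [0.0, 0.7, 0.2]
opening: 0.999
```

```bash
cat >> h.py <<'E'
PADS=None
def togo(x,y,z):
    st=monitor.get_state(); M=R.from_quat(st['eef_rot']).as_matrix()
    d=M.T@(np.array([x,y,z])-st['tool_pos'])
    print('clk',round(st['clock'],2),'pos',st['tool_pos'].round(4),'xdir',M[:,0].round(3),'zdir',M[:,2].round(4),'togo cm',(d*100).round(2),'open',round(st['opening']*8.8,2),'F',st['contact_force'].round(1))
E
python3 - <<'E'
from h import *
togo(.617,-.275,.22)
# tray geometry from top camera: wall tops by depth
s=snapshot('top');P=cloud(s)
m=[x for x in finder.masks_of(s,'pad_1')]
c=[]
for x in m:
    if x['p']<.4: continue
    q=P[x['pixels']]; q=q[(~np.isnan(q[:,0]))&(q[:,2]<.012)]
    r=cv2.minAreaRect((q[:,:2]*1000).astype(np.float32)); print(x['p'],r); c.append(np.array(r[0]))
E
```

```text
clk 1.27 pos [ 0.2274 -0.5821  0.3026] xdir [0.173 0.985 0.   ] zdir [ 3.e-04  3.e-04 -1.e+00] togo cm [37.   33.05  8.29] open 8.79 F [0.  0.7 0.2]
0.77 ((564.8303833007812, 5.452482223510742), (54.95195770263672, 58.02720260620117), 82.7763442993164)
0.69 ((555.4266357421875, -52.05883026123047), (53.647979736328125, 59.425819396972656), 79.36009216308594)
0.67 ((574.7220458984375, 63.25101089477539), (53.58536911010742, 58.91228485107422), 80.08649444580078)
0.62 ((545.6449584960938, -109.29551696777344), (52.5620231628418, 58.932594299316406), 80.68193054199219)
```

Call:
carry_out(
  motion=[4.6,4.1,0,0,0,0,4.6,4.1,0,0,0,0,4.6,4.1,0,0,0,0,4.6,4.1,0,0,0,0,4.6,4.1,1,0,0,0,4.6,4.1,2,0,0,0,4.6,4.1,2.5,0,0,0,4.6,4.1,2.5,0,0,0],
)

```text
clock: 2.38
tool_pos: [0.6079, -0.2804, 0.226]
eef_rot: [0.766, 0.643, -0.0, 0.001]
contact_force: [0.5, -0.9, 0.3]
opening: 1.0
```

```bash
cat >> h.py <<'E'
def circ(pts):  # circle fit
    a=np.c_[2*pts,np.ones(len(pts))]; s=np.linalg.lstsq(a,(pts**2).sum(1),rcond=None)[0]
    return s[:2],np.sqrt(s[2]+s[:2]@s[:2])
def wrist(name,thing='objective_a'):
    st=monitor.get_state(); s=snapshot('wrist'); save(s,name); P=cloud(s,st)
    for m in finder.masks_of(s,thing):
        q=P[m['pixels']]; q=q[~np.isnan(q[:,0])]
        if len(q)<20 or m['p']<.3: continue
        zt=np.percentile(q[:,2],98); tp=q[q[:,2]>zt-.003][:,:2]
        c,r=cv2.minEnclosingCircle((tp*1000).astype(np.float32))
        allc,allr=cv2.minEnclosingCircle((q[q[:,2]>.015][:,:2]*1000).astype(np.float32))
        print(round(m['p'],2),m['extent'],'ztop',zt.round(4),'top',np.round(c,1),round(r,1),'all',np.round(allc,1),round(allr,1))
    return s,P
E
python3 - <<'E'
from h import *
togo(.617,-.275,.22)
wrist('w1')
E
```

```text
clk 2.38 pos [ 0.6079 -0.2804  0.226 ] xdir [ 0.174  0.985 -0.001] zdir [ 4.0e-04 -1.1e-03 -1.0e+00] togo cm [0.69 0.81 0.6 ] open 8.8 F [ 0.5 -0.9  0.3]
0.94 [313.6, 161.8, 349.3, 208.5] ztop 0.075 top [ 619.  -273.8] 4.5 all [ 618.7 -275.3] 16.0
```

View pics/w1.png

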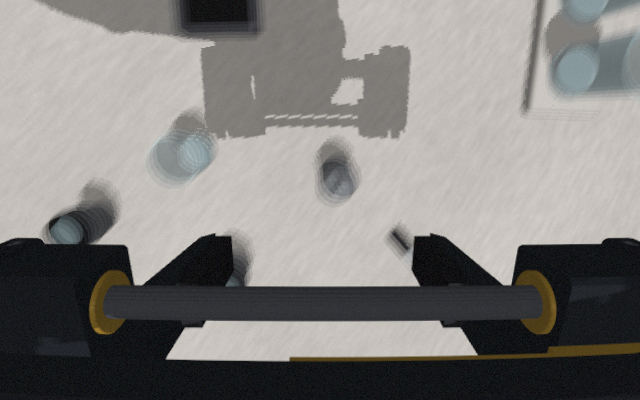

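```bash
python3 - <<'E'
from h import *
wrist('w2')
togo(.6187,-.2748,.086)
E
```

```text
0.69 [311.4, 171.0, 353.0, 221.3] ztop 0.0752 top [ 618.8 -274. ] 4.3 all [ 618.6 -275.1] 15.9
clk 2.58 pos [ 0.6069 -0.2799  0.2257] xdir [0.17  0.985 0.   ] zdir [-1.1e-03  4.0e-04 -1.0e+00] togo cm [ 0.7   1.09 13.97] open 8.81 F [-0.5 -0.7 -0.6]
```

w1: objective d is at px (336,180) between the fingers, with the eyepiece and beaker off to the left and clear.

Call:
carry_out(
  motion=[0.7,1.1,0,0,0,0,0,0,2,0,0,0,0,0,3,0,0,0,0,0,3,0,0,0,0,0,2.5,0,0,0,0,0,1.5,0,0,0,0,0,0,0,0,0],
)

```text
clock: 3.45
tool_pos: [0.6172, -0.2769, 0.1051]
eef_rot: [0.765, 0.643, -0.001, -0.001]
contact_force: [0.3, 0.4, 0.3]
opening: 0.999
```

```bash
python3 - <<'E'
from h import *
togo(.6187,-.2748,.086)
E
```

```text
clk 3.45 pos [ 0.6172 -0.2769  0.1051] xdir [0.172 0.985 0.   ] zdir [-2.4e-03  5.0e-04 -1.0e+00] togo cm [0.23 0.11 1.91] open 8.79 F [0.3 0.4 0.3]
```

Call:
carry_out(
  motion=[0.2,0.1,0.6,0,0,0,0,0,0.7,0,0,0,0,0,0.6,0,0,0,0,0,0,0,0,0,0,0,0,0,0,0],
)

```text
clock: 4.08
tool_pos: [0.6198, -0.2749, 0.0876]
eef_rot: [0.765, 0.644, 0.0, 0.0]
contact_force: [-0.1, -0.0, 0.3]
opening: 0.998
```

Call:
carry_out(
  motion=[0,0,0,0,0,0,0,0,0,0,0,0,0,0,0,0,0,0,0,0,0,0,0,0,0,0,0,0,0,0,0,0,0,0,0,0,0,0,0,0,0,0,0,0,0,0,0,0],
  hand=2.4,
  grip_force=15,
)

```text
clock: 5.08
tool_pos: [0.6193, -0.2748, 0.0874]
eef_rot: [0.765, 0.644, -0.0, -0.0]
contact_force: [-1.2, 0.7, 1.4]
opening: 0.36
```

```bash
python3 - <<'E'
from h import *
togo(.5455,-.1093,.2)
E
```

```text
clk 5.08 pos [ 0.6193 -0.2748  0.0874] xdir [ 0.171  0.985 -0.   ] zdir [-9.e-04  0.e+00 -1.e+00] togo cm [ 15.04 -10.11 -11.25] open 3.17 F [-1.2  0.7  1.4]
```

Call:
carry_out(
  motion=[0,0,-1,0,0,0,0,0,-2.5,0,0,0,0,0,-3,0,0,0,1.5,-1,-2,0,0,0,3.2,-2.1,0,0,0,0,3.6,-2.5,0,0,0,0,3.6,-2.5,0,0,0,0,2,-1.4,0,0,0,0],
)

```text
clock: 6.08
tool_pos: [0.5494, -0.1188, 0.1731]
eef_rot: [0.764, 0.645, 0.001, -0.0]
contact_force: [0.7, -0.3, -2.0]
opening: 0.357
```

Call:
carry_out(
  motion=[1.1,-0.6,1,0,0,0,0,0,1.5,0,0,0,0,0,1,0,0,0,0,0,0,0,0,0],
)

```text
clock: 6.58
tool_pos: [0.5455, -0.1109, 0.136]
eef_rot: [0.766, 0.643, -0.001, -0.0]
contact_force: [0.2, -0.0, -1.0]
opening: 0.359
```

```bash
python3 - <<'E'
from h import *
togo(.5455,-.1093,.094)
s,P=wrist('w3')
E
```

```text
clk 6.58 pos [ 0.5455 -0.1109  0.136 ] xdir [ 0.173  0.985 -0.001] zdir [-1.9e-03 -6.0e-04 -1.0e+00] togo cm [ 0.17 -0.02  4.2 ] open 3.16 F [ 0.2 -0.  -1. ]
0.86 [287.0, 215.7, 359.6, 333.2] ztop 0.1237 top [ 545.8 -112.3] 2.9 all [ 545.8 -109.9] 15.8
```

Call:
carry_out(
  motion=[0.1,0,1,0,0,0,0,0,1,0,0,0,0,0,0.9,0,0,0,0,0,0.6,0,0,0,0,0,0.3,0,0,0,0,0,0.2,0,0,0,0,0,0,0,0,0],
)

```text
clock: 7.55
tool_pos: [0.5461, -0.1088, 0.0975]
eef_rot: [0.765, 0.644, 0.0, 0.0]
contact_force: [0.4, -0.1, -1.8]
opening: 0.358
```

```bash
python3 - <<'E'
from h import *
togo(.5455,-.1093,.0944)
E
```

```text
clk 7.55 pos [ 0.5461 -0.1088  0.0975] xdir [ 0.171  0.985 -0.   ] zdir [ 2.e-04 -1.e-04 -1.e+00] togo cm [-0.06 -0.05  0.31] open 3.15 F [ 0.4 -0.1 -1.8]
```

Call:
carry_out(
  motion=[0,0,0.2,0,0,0,0,0,0.1,0,0,0,0,0,0.1,0,0,0,0,0,0,0,0,0],
)

```text
clock: 8.05
tool_pos: [0.546, -0.1088, 0.0943]
eef_rot: [0.765, 0.644, 0.0, 0.0]
contact_force: [-1.5, -0.0, 5.9]
opening: 0.356
```

Contact (about +6 N). I'll open and rise.

Call:
carry_out(
  motion=[0,0,0,0,0,0,0,0,0,0,0,0,0,0,0,0,0,0,0,0,0,0,0,0,0,0,0,0,0,0],
  hand=5.5,
)

```text
clock: 8.68
tool_pos: [0.546, -0.1087, 0.0934]
eef_rot: [0.765, 0.644, -0.0, -0.0]
contact_force: [-0.5, -0.3, 0.4]
opening: 0.625
```

Call:
carry_out(
  motion=[0,0,-1,0,0,0,0,0,-3,0,0,0,0,0,-4,0,0,0,0,0,-4,0,0,0],
  hand=8.8,
)

```text
clock: 9.18
tool_pos: [0.5458, -0.1088, 0.2152]
eef_rot: [0.765, 0.644, -0.0, 0.0]
contact_force: [0.2, -0.8, -0.3]
opening: 1.0
```

```bash
python3 - <<'E'
from h import *
togo(.589,.27,.22)
s,P=wrist('w4')
E
```

```text
clk 9.18 pos [ 0.5458 -0.1088  0.2152] xdir [ 0.171  0.985 -0.   ] zdir [ 1.e-04 -1.e-04 -1.e+00] togo cm [38.06 -2.22 -0.49] open 8.8 F [ 0.2 -0.8 -0.3]
0.78 [298.6, 174.3, 341.4, 225.4] ztop 0.0821 top [ 545.6 -108.3] 4.7 all [ 546.  -108.3] 16.0
```

Call:
carry_out(
  motion=[3,-0.8,0,0,0,0,5.8,-1.5,0,0,0,0,6,-1.5,0,0,0,0,6,-1.5,0,0,0,0,6,-1.5,0,0,0,0,6,-1.5,0,0,0,0,6,-1.5,0,0,0,0,4,-1,0,0,0,0],
)

```text
clock: 10.28
tool_pos: [0.5114, 0.3351, 0.2133]
eef_rot: [0.764, 0.645, 0.0, -0.001]
contact_force: [0.3, -0.8, -0.1]
opening: 0.996
```

Call:
carry_out(
  motion=[0.9,-0.2,0,0,0,0,0,0,0,0,0,0],
)

```text
clock: 10.52
tool_pos: [0.5123, 0.3399, 0.213]
eef_rot: [0.765, 0.644, -0.001, 0.0]
contact_force: [0.3, -0.9, 0.1]
opening: 1.003
```

```bash
python3 - <<'E'
from h import *
s,P=wrist('w5')
togo(.513,.343,.084)
E
```

```text
0.98 [398.1, 209.1, 441.3, 251.8] ztop 0.1499 top [562.  339.4] 6.3 all [578.6 314.9] 35.0
0.56 [301.1, 167.3, 339.3, 207.7] ztop 0.0637 top [512.9 348.4] 6.7 all [512.1 347.5] 16.1
clk 10.62 pos [0.5131 0.338  0.2131] xdir [ 0.174  0.985 -0.003] zdir [-1.0e-04 -2.7e-03 -1.0e+00] togo cm [ 0.52 -0.1  12.91] open 8.82 F [ 0.4 -1.1 -0.2]
```

View pics/w5.png

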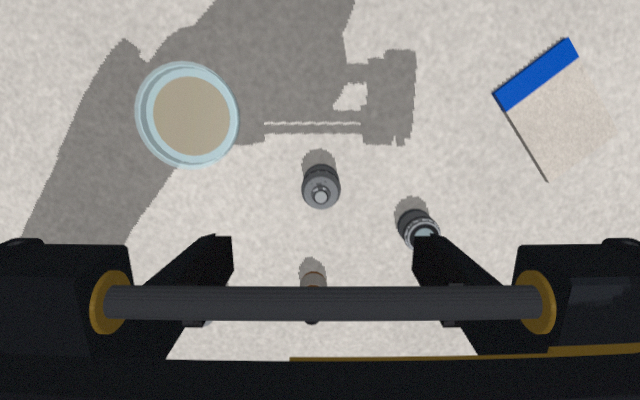

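w5: objective c is at px (320,188), a at (415,225), with the petri dish to the upper left. I'll open to 6.5 cm to keep clear of the neighbours.

Call:
carry_out(
  motion=[0.8,-0.2,0,0,0,0,0,0,2,0,0,0,0,0,3,0,0,0,0,0,3,0,0,0,0,0,2,0,0,0,0,0,1,0,0,0,0,0,0,0,0,0],
  hand=6.5,
)

```text
clock: 11.5
tool_pos: [0.5118, 0.3488, 0.1032]
eef_rot: [0.765, 0.644, -0.0, 0.0]
contact_force: [0.4, -0.0, 0.5]
opening: 0.735
```

```bash
python3 - <<'E'
from h import *
togo(.5125,.3465,.084)
E
```

```text
clk 11.5 pos [0.5118 0.3488 0.1032] xdir [ 0.171  0.985 -0.   ] zdir [-3.e-04 -3.e-04 -1.e+00] togo cm [-0.21  0.11  1.92] open 6.46 F [ 0.4 -0.   0.5]
```

Call:
carry_out(
  motion=[-0.2,0.1,0.6,0,0,0,0,0,0.7,0,0,0,0,0,0.6,0,0,0,0,0,0,0,0,0],
)

```text
clock: 12.0
tool_pos: [0.5122, 0.3466, 0.0839]
eef_rot: [0.765, 0.644, -0.0, 0.0]
contact_force: [0.9, 0.4, 0.1]
opening: 0.739
```

Call:
carry_out(
  motion=[0,0,0,0,0,0,0,0,0,0,0,0,0,0,0,0,0,0,0,0,0,0,0,0,0,0,0,0,0,0,0,0,0,0,0,0],
  hand=2.4,
)

```text
clock: 12.75
tool_pos: [0.5124, 0.3468, 0.0845]
eef_rot: [0.765, 0.644, -0.0, -0.0]
contact_force: [-0.4, -0.3, 2.1]
opening: 0.354
```

Call:
carry_out(
  motion=[0,0,-1,0,0,0,0,0,-2.5,0,0,0,0,0,-3,0,0,0,0,0,-3.5,0,0,0,0,0,-2,0,0,0,0,0,0,0,0,0],
)

```text
clock: 13.5
tool_pos: [0.5133, 0.3472, 0.2062]
eef_rot: [0.765, 0.644, 0.002, 0.0]
contact_force: [0.4, 0.6, -1.7]
opening: 0.36
```

```bash
python3 - <<'E'
from h import *
togo(.5555,-.0521,.2)
s,P=wrist('w6')
E
```

```text
clk 13.5 pos [0.5133 0.3472 0.2062] xdir [0.171 0.985 0.003] zdir [ 0.003   0.0021 -1.    ] togo cm [-38.61  11.01   0.55] open 3.16 F [ 0.4  0.6 -1.7]
0.64 [285.5, 215.2, 356.2, 288.6] ztop 0.1814 top [516.  361.7] 12.2 all [515.7 355.7] 18.3
0.56 [394.5, 218.3, 444.9, 261.7] ztop 0.2119 top [545.1 375.8] 3.9 all [573.9 334.8] 53.7
```

Call:
carry_out(
  motion=[-2.5,0.7,0,0,0,0,-4.8,1.4,0,0,0,0,-5.4,1.6,0,0,0,0,-5.4,1.6,0,0,0,0,-5.4,1.6,0,0,0,0,-5.4,1.5,0,0,0,0,-5.4,1.5,0,0,0,0,-3.3,0.9,0,0,0,0],
)

```text
clock: 14.6
tool_pos: [0.5536, -0.0462, 0.2029]
eef_rot: [0.766, 0.642, -0.002, -0.0]
contact_force: [0.6, 0.7, -1.2]
opening: 0.357
```

Call:
carry_out(
  motion=[-1,0.2,2,0,0,0,0,0,3,0,0,0,0,0,2,0,0,0,0,0,0,0,0,0],
)

```text
clock: 15.1
tool_pos: [0.5531, -0.0524, 0.1322]
eef_rot: [0.765, 0.644, -0.002, -0.002]
contact_force: [-0.8, 0.6, -1.2]
opening: 0.357
```

```bash
python3 - <<'E'
from h import *
s,P=wrist('w7')
togo(.5555,-.0521,.0914)
E
```

```text
0.89 [299.5, 323.7, 354.8, 358.0] ztop 0.0742 top [ 545.8 -108. ] 5.4 all [ 545.8 -109.8] 16.2
0.55 [285.9, 214.8, 359.2, 287.5] ztop 0.1074 top [553.9 -48.2] 6.2 all [553.3 -50.6] 16.1
clk 15.2 pos [ 0.5546 -0.0523  0.1341] xdir [ 0.171  0.985 -0.   ] zdir [-1.e-03  1.e-04 -1.e+00] togo cm [0.03 0.09 4.27] open 3.15 F [ 0.3 -0.5 -0.6]
```

Call:
carry_out(
  motion=[-0.1,0.1,1,0,0,0,0,0,1.2,0,0,0,0,0,1,0,0,0,0,0,0.5,0,0,0,0,0,0.3,0,0,0,0,0,0,0,0,0],
)

```text
clock: 15.95
tool_pos: [0.5556, -0.0535, 0.0943]
eef_rot: [0.765, 0.644, -0.0, -0.0]
contact_force: [0.4, 0.0, -0.9]
opening: 0.359
```

Call:
carry_out(
  motion=[0,0,0.1,0,0,0,0,0,0.1,0,0,0,0,0,0,0,0,0],
)

```text
clock: 16.32
tool_pos: [0.5556, -0.0536, 0.0925]
eef_rot: [0.765, 0.644, 0.0, 0.0]
contact_force: [-0.3, 0.8, -0.9]
opening: 0.36
```

Call:
carry_out(
  motion=[0,0,0.1,0,0,0,0,0,0.1,0,0,0,0,0,0,0,0,0],
)

```text
clock: 16.7
tool_pos: [0.5556, -0.0535, 0.0914]
eef_rot: [0.765, 0.644, 0.0, 0.0]
contact_force: [-2.3, 0.4, 8.5]
opening: 0.357
```

Call:
carry_out(
  motion=[0,0,0,0,0,0,0,0,0,0,0,0,0,0,0,0,0,0,0,0,0,0,0,0],
  hand=5.5,
)

```text
clock: 17.2
tool_pos: [0.5556, -0.0536, 0.0903]
eef_rot: [0.765, 0.644, -0.0, -0.0]
contact_force: [-0.3, -0.4, -0.1]
opening: 0.623
```

Call:
carry_out(
  motion=[0,0,-1,0,0,0,0,0,-3,0,0,0,0,0,-4,0,0,0,0,0,-4,0,0,0,3,-0.2,0,0,0,0,5.5,-0.4,0,0,0,0,6,-0.5,0,0,0,0,6,-0.5,0,0,0,0],
  hand=7,
)

```text
clock: 18.2
tool_pos: [0.575, 0.1528, 0.2112]
eef_rot: [0.765, 0.644, 0.0, 0.0]
contact_force: [-0.0, -0.1, -1.2]
opening: 0.792
```

Call:
carry_out(
  motion=[6,-0.5,0,0,0,0,5,-0.3,0,0,0,0,2.5,-0.2,0,0,0,0,0,0,0,0,0,0],
)

```text
clock: 18.7
tool_pos: [0.5873, 0.2886, 0.2109]
eef_rot: [0.764, 0.645, 0.001, -0.001]
contact_force: [0.2, -0.0, 0.4]
opening: 0.795
```

```bash
python3 - <<'E'
from h import *
s,P=wrist('w8')
togo(.589,.289,.081)
s=snapshot('top');P=cloud(s)
for m in finder.masks_of(s,'objective_a'):
    q=P[m['pixels']]; q=q[~np.isnan(q[:,0])]; print(round(m['p'],2),((q.min(0)+q.max(0))/2).round(3),q[:,2].max().round(3))
E
```

```text
0.63 [305.8, 169.1, 348.9, 210.9] ztop 0.0401 top [591.  291.3] 14.6 all [591.3 291.3] 16.0
0.59 [116.0, 242.1, 131.7, 246.4] ztop 0.1059 top [541.9 332.1] 0.0 all [541.9 332.1] 0.0
clk 18.8 pos [0.5882 0.2841 0.2105] xdir [ 0.172  0.985 -0.002] zdir [-1.e-04 -2.e-03 -1.e+00] togo cm [ 5.200e-01 -1.000e-02  1.295e+01] open 7.0 F [-0.2  0.4 -0. ]
0.76 [ 0.558 -0.056  0.04 ] 0.074
0.71 [0.384 0.253 0.027] 0.056
0.6 [0.588 0.289 0.026] 0.043
0.49 [ 0.543 -0.109  0.055] 0.087
```

View pics/w8.png

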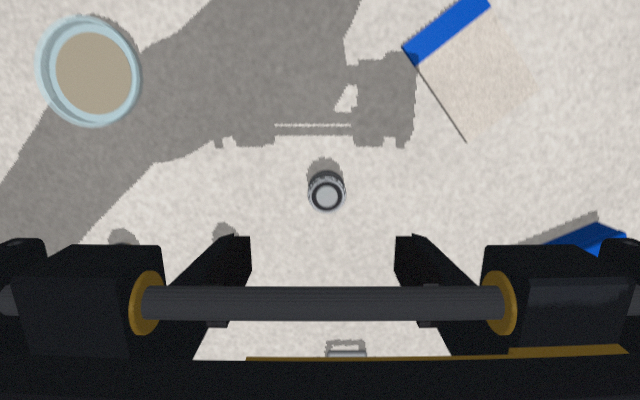

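w8: objective a is at px (327,190), with clear space around it.

Call:
carry_out(
  motion=[0.5,0.2,0,0,0,0,0,0,2,0,0,0,0,0,3,0,0,0,0,0,3,0,0,0,0,0,2,0,0,0,0,0,1,0,0,0,0,0,0,0,0,0],
)

```text
clock: 19.77
tool_pos: [0.5908, 0.2904, 0.0998]
eef_rot: [0.765, 0.644, -0.0, -0.0]
contact_force: [0.5, -0.1, 0.5]
opening: 0.8
```

```bash
python3 - <<'E'
from h import *
togo(.5905,.2905,.0805)
E
```

```text
clk 19.77 pos [0.5908 0.2904 0.0998] xdir [ 0.171  0.985 -0.001] zdir [-7.e-04 -5.e-04 -1.e+00] togo cm [ 0.01 -0.03  1.93] open 7.04 F [ 0.5 -0.1  0.5]
```

Call:
carry_out(
  motion=[0,0,0.7,0,0,0,0,0,0.7,0,0,0,0,0,0.5,0,0,0,0,0,0,0,0,0],
)

```text
clock: 20.27
tool_pos: [0.5908, 0.2903, 0.081]
eef_rot: [0.765, 0.644, -0.0, 0.0]
contact_force: [-0.5, 0.4, 0.5]
opening: 0.794
```

Call:
carry_out(
  motion=[0,0,0,0,0,0,0,0,0,0,0,0,0,0,0,0,0,0,0,0,0,0,0,0,0,0,0,0,0,0,0,0,0,0,0,0],
  hand=2.4,
)

```text
clock: 21.02
tool_pos: [0.591, 0.2905, 0.0815]
eef_rot: [0.765, 0.644, 0.0, 0.0]
contact_force: [0.1, -0.5, 1.4]
opening: 0.354
```

Call:
carry_out(
  motion=[0,0,-1,0,0,0,0,0,-2,0,0,0,0,0,-3,0,0,0,0,0,-2,0,0,0,0,0,0,0,0,0],
)

```text
clock: 21.65
tool_pos: [0.592, 0.2911, 0.1638]
eef_rot: [0.765, 0.644, 0.002, 0.0]
contact_force: [-0.0, 0.5, -1.6]
opening: 0.356
```

```bash
python3 - <<'E'
from h import *
togo(.5747,.0633,.16)
s,P=wrist('w9')
E
```

```text
clk 21.65 pos [0.592  0.2911 0.1638] xdir [0.171 0.985 0.003] zdir [ 0.0037  0.0022 -1.    ] togo cm [-22.74   2.2    0.32] open 3.14 F [-0.   0.5 -1.6]
0.87 [286.0, 217.4, 359.0, 288.9] ztop 0.1223 top [592.5 292.2] 14.4 all [592.3 292.5] 16.3
0.86 [57.4, 267.5, 98.4, 326.1] ztop 0.0446 top [392.2 244.5] 3.9 all [386.4 256.4] 14.9
```

Call:
carry_out(
  motion=[-2,0.2,0,0,0,0,-4,0.4,0,0,0,0,-5,0.5,0,0,0,0,-5,0.5,0,0,0,0,-4,0.4,0,0,0,0,-2.7,0.2,0,0,0,0,0,0,1,0,0,0,0,0,2,0,0,0],
)

```text
clock: 22.75
tool_pos: [0.5739, 0.0633, 0.1309]
eef_rot: [0.765, 0.644, 0.001, -0.0]
contact_force: [0.7, 0.8, -0.9]
opening: 0.356
```

Call:
carry_out(
  motion=[0,0,1,0,0,0,0,0,0,0,0,0],
)

```text
clock: 23.0
tool_pos: [0.573, 0.0637, 0.1203]
eef_rot: [0.765, 0.644, -0.001, -0.001]
contact_force: [-0.1, -0.2, -1.3]
opening: 0.357
```

```bash
python3 - <<'E'
from h import *
s,P=wrist('w10')
togo(.5747,.0633,.0880)
E
```

```text
0.76 [286.0, 215.9, 359.4, 288.3] ztop 0.0789 top [573.3  64.8] 14.4 all [573.1  64.9] 16.1
clk 23.1 pos [0.5738 0.0636 0.1215] xdir [0.17  0.985 0.   ] zdir [ 1.e-04  2.e-04 -1.e+00] togo cm [-0.01  0.09  3.35] open 3.13 F [ 0.4 -0.9 -1. ]
```

Call:
carry_out(
  motion=[-0.1,0.1,1,0,0,0,0,0,1,0,0,0,0,0,0.6,0,0,0,0,0,0.3,0,0,0,0,0,0.2,0,0,0,0,0,0,0,0,0],
)

```text
clock: 23.85
tool_pos: [0.5746, 0.0619, 0.0904]
eef_rot: [0.765, 0.644, 0.0, 0.0]
contact_force: [-0.1, 0.1, -1.3]
opening: 0.359
```

Call:
carry_out(
  motion=[0,0,0.1,0,0,0,0,0,0.1,0,0,0,0,0,0,0,0,0],
)

```text
clock: 24.22
tool_pos: [0.5747, 0.0618, 0.0885]
eef_rot: [0.765, 0.644, 0.0, 0.0]
contact_force: [-0.0, 0.6, -0.9]
opening: 0.359
```

Call:
carry_out(
  motion=[0,0,0.1,0,0,0,0,0,0,0,0,0],
)

```text
clock: 24.48
tool_pos: [0.5747, 0.062, 0.0884]
eef_rot: [0.765, 0.644, 0.0, 0.0]
contact_force: [-1.2, -0.4, 7.5]
opening: 0.359
```

Call:
carry_out(
  motion=[0,0,0,0,0,0,0,0,0,0,0,0,0,0,0,0,0,0,0,0,0,0,0,0],
  hand=5.5,
)

```text
clock: 24.98
tool_pos: [0.5746, 0.0619, 0.0873]
eef_rot: [0.765, 0.644, -0.0, -0.0]
contact_force: [-0.6, -0.2, 0.6]
opening: 0.627
```

Call:
carry_out(
  motion=[0,0,-1,0,0,0,0,0,-3,0,0,0,0,0,-4,0,0,0,0,0,-4,0,0,0,2,-3,0,0,0,0,3,-4.2,0,0,0,0,3,-4.2,0,0,0,0,3,-4.2,0,0,0,0],
  hand=6.5,
)

```text
clock: 25.98
tool_pos: [0.4388, 0.1981, 0.2082]
eef_rot: [0.765, 0.644, 0.001, 0.0]
contact_force: [-0.5, 1.0, 0.0]
opening: 0.734
```

Call:
carry_out(
  motion=[2.5,-4,0,0,0,0,2,-2.4,0,0,0,0,0,0,0,0,0,0],
)

```text
clock: 26.35
tool_pos: [0.3828, 0.2546, 0.2081]
eef_rot: [0.763, 0.646, 0.001, -0.001]
contact_force: [0.6, -0.2, 0.1]
opening: 0.737
```

```bash
python3 - <<'E'
from h import *
s,P=wrist('w11')
togo(.384,.252,.082)
print(monitor.get_state()['q'].round(2))
s=snapshot('top');P=cloud(s)
w=P[200:225,195:222].reshape(-1,3); print('bottle',np.nanmax(w,0),w[np.nanargmax(w[:,2])])
for m in finder.masks_of(s,'objective_a'):
    q=P[m['pixels']]; q=q[~np.isnan(q[:,0])]; print(round(m['p'],2),((q.min(0)+q.max(0))/2).round(3),q[:,2].max().round(3))
E
```

```text
0.81 [303.2, 171.8, 341.2, 219.7] ztop 0.0521 top [384.2 256.2] 10.5 all [384.1 255.1] 16.1
clk 26.45 pos [0.3848 0.2519 0.2078] xdir [ 0.171  0.985 -0.   ] zdir [ 9.e-04 -4.e-04 -1.e+00] togo cm [ 0.   -0.1  12.58] open 6.48 F [ 0.6 -0.3  0.2]
[-0.54  0.66 -0.21  2.14  0.36  0.38 -1.22]
bottle [0.51350805 0.28237155 0.24890621] [0.46508697 0.20407312 0.24890621]
0.67 [ 0.545 -0.109  0.052] 0.085
0.62 [ 0.553 -0.053  0.047] 0.073
0.56 [0.382 0.259 0.028] 0.056
0.45 [0.574 0.06  0.029] 0.05
```

View pics/w11.png

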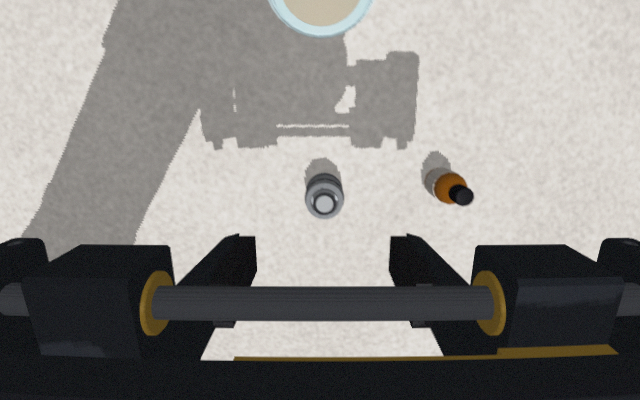

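w11: objective b is at px (324,195) and the bottle at px (455,190), in line with the jaws. I need the bottle's height.

```bash
python3 - <<'E'
from h import *
st=monitor.get_state(); s=snapshot('wrist'); P=cloud(s,st)
w=P[165:210,432:476].reshape(-1,3); w=w[w[:,2]>.012]
print(np.nanpercentile(w,[1,50,99],axis=0))
togo(.3843,.2545,.0825)
E
```

```text
[[0.47459106 0.23551744 0.0220992 ]
 [0.48290378 0.24987482 0.04239351]
 [0.49660125 0.25856295 0.06356845]]
clk 26.6 pos [0.3854 0.2511 0.2075] xdir [ 0.174  0.985 -0.   ] zdir [ 7.e-04 -6.e-04 -1.e+00] togo cm [ 0.33 -0.18 12.5 ] open 6.51 F [ 0.5  0.1 -0.2]
```

Call:
carry_out(
  motion=[0.3,-0.1,0,0,0,0,0,0,2,0,0,0,0,0,3,0,0,0,0,0,3,0,0,0,0,0,1.8,0,0,0,0,0,0.8,0,0,0,0,0,0,0,0,0],
)

```text
clock: 27.48
tool_pos: [0.384, 0.2553, 0.1012]
eef_rot: [0.765, 0.644, -0.0, 0.0]
contact_force: [-0.3, -0.4, 0.5]
opening: 0.735
```

```bash
python3 - <<'E'
from h import *
togo(.3843,.2545,.0825)
E
```

```text
clk 27.48 pos [0.384  0.2553 0.1012] xdir [ 0.171  0.985 -0.   ] zdir [-3.e-04 -4.e-04 -1.e+00] togo cm [-0.07  0.04  1.87] open 6.47 F [-0.3 -0.4  0.5]
```

Call:
carry_out(
  motion=[-0.1,0,0.7,0,0,0,0,0,0.7,0,0,0,0,0,0.4,0,0,0,0,0,0,0,0,0],
)

```text
clock: 27.98
tool_pos: [0.3841, 0.2547, 0.0835]
eef_rot: [0.765, 0.644, -0.0, -0.0]
contact_force: [-0.6, 0.3, -0.0]
opening: 0.737
```

Call:
carry_out(
  motion=[0,0,0,0,0,0,0,0,0,0,0,0,0,0,0,0,0,0,0,0,0,0,0,0,0,0,0,0,0,0,0,0,0,0,0,0],
  hand=2.4,
)

```text
clock: 28.72
tool_pos: [0.3841, 0.2547, 0.0838]
eef_rot: [0.765, 0.644, -0.0, -0.0]
contact_force: [0.1, -0.1, 1.9]
opening: 0.358
```

Call:
carry_out(
  motion=[0,0,-1,0,0,0,0,0,-2.5,0,0,0,0,0,-3.5,0,0,0,0,0,-3.5,0,0,0,0,0,-3,0,0,0,0,0,0,0,0,0],
)

```text
clock: 29.48
tool_pos: [0.385, 0.2549, 0.2208]
eef_rot: [0.765, 0.643, 0.002, 0.0]
contact_force: [-0.2, 0.6, -1.8]
opening: 0.358
```

```bash
python3 - <<'E'
from h import *
togo(.5648,.0055,.19)
s,P=wrist('w12')
E
```

```text
clk 29.48 pos [0.385  0.2549 0.2208] xdir [0.172 0.985 0.003] zdir [ 0.0029  0.0022 -1.    ] togo cm [-21.49  21.99   3.08] open 3.15 F [-0.2  0.6 -1.8]
0.82 [286.8, 213.9, 355.9, 291.7] ztop 0.1887 top [385.8 257.8] 10.6 all [385.9 257.4] 16.0
0.57 [536.1, 326.2, 562.5, 359.8] ztop 0.2456 top [433.5 267.9] 3.1 all [507.9 162.7] 131.9
```

Call:
carry_out(
  motion=[-1.5,1.5,0,0,0,0,-2.8,2.9,0,0,0,0,-3.4,3.5,0,0,0,0,-3.4,3.5,0,0,0,0,-3.4,3.5,0,0,0,0,-3.4,3.5,0,0,0,0,-2.5,2.5,0,0,0,0,-1.2,1.1,2,0,0,0],
)

```text
clock: 30.58
tool_pos: [0.5652, 0.0015, 0.1977]
eef_rot: [0.766, 0.642, -0.001, 0.001]
contact_force: [1.0, -0.2, -1.6]
opening: 0.356
```

Call:
carry_out(
  motion=[0,0,3,0,0,0,0,0,3,0,0,0,0,0,1,0,0,0,0,0,0,0,0,0],
)

```text
clock: 31.08
tool_pos: [0.5633, 0.0044, 0.1278]
eef_rot: [0.765, 0.644, -0.001, -0.001]
contact_force: [0.4, -0.1, -1.2]
opening: 0.362
```

```bash
python3 - <<'E'
from h import *
s,P=wrist('w13')
togo(.5647,.0045,.0907)
E
```

```text
0.69 [301.0, 323.4, 352.7, 360.0] ztop 0.0707 top [561.1 -13.2] 39.8 all [559.9 -36.3] 62.4
0.65 [292.8, 99.7, 358.3, 161.1] ztop 0.0473 top [574.8  62.2] 14.4 all [574.9  62.1] 16.1
0.6 [284.9, 214.5, 357.2, 289.3] ztop 0.0955 top [563.8   7.8] 10.4 all [564.4   7.7] 15.6
clk 31.18 pos [0.5643 0.0045 0.1293] xdir [ 0.171  0.985 -0.   ] zdir [ 2.e-04 -4.e-04 -1.e+00] togo cm [0.01 0.04 3.86] open 3.14 F [ 0.3  0.8 -0.3]
```

Call:
carry_out(
  motion=[-0.1,0,1,0,0,0,0,0,1.2,0,0,0,0,0,0.7,0,0,0,0,0,0.4,0,0,0,0,0,0.2,0,0,0,0,0,0,0,0,0],
)

```text
clock: 31.92
tool_pos: [0.5638, 0.0032, 0.0937]
eef_rot: [0.765, 0.644, -0.0, 0.0]
contact_force: [-0.2, 0.2, -0.7]
opening: 0.357
```

Call:
carry_out(
  motion=[0,0,0.1,0,0,0,0,0,0.1,0,0,0,0,0,0,0,0,0],
)

```text
clock: 32.3
tool_pos: [0.5638, 0.0032, 0.0918]
eef_rot: [0.765, 0.644, -0.0, -0.0]
contact_force: [0.0, 0.0, -0.5]
opening: 0.358
```

Call:
carry_out(
  motion=[0,0,0.1,0,0,0,0,0,0,0,0,0],
)

```text
clock: 32.55
tool_pos: [0.5638, 0.0032, 0.0909]
eef_rot: [0.765, 0.644, -0.0, 0.0]
contact_force: [0.5, 0.2, 0.7]
opening: 0.355
```

Call:
carry_out(
  motion=[0,0,0.1,0,0,0,0,0,0,0,0,0],
)

```text
clock: 32.8
tool_pos: [0.5638, 0.0033, 0.0908]
eef_rot: [0.765, 0.644, -0.0, 0.0]
contact_force: [-2.5, 0.7, 9.1]
opening: 0.358
```

Call:
carry_out(
  motion=[0,0,0,0,0,0,0,0,0,0,0,0,0,0,0,0,0,0,0,0,0,0,0,0],
  hand=5.5,
)

```text
clock: 33.3
tool_pos: [0.5637, 0.0032, 0.0896]
eef_rot: [0.765, 0.644, -0.0, -0.0]
contact_force: [-0.5, 0.1, -0.4]
opening: 0.625
```

Call:
carry_out(
  motion=[0,0,-1,0,0,0,0,0,-3,0,0,0,0,0,-4,0,0,0,0,0,-5,0,0,0,0,0,-5,0,0,0,0,-5,0,0,0,0,0,-5,0,0,0,0,0,0,0,0,0,0],
)

```text
clock: 34.3
tool_pos: [0.461, 0.0204, 0.2704]
eef_rot: [0.764, 0.645, -0.003, -0.001]
contact_force: [0.7, -0.7, -0.2]
opening: 0.626
```

```bash
python3 - <<'E'
from h import *
s,P=wrist('w14')
wrist('w15','eyepiece_1')
togo(.5647,.0045,.0907)
for cam in ['top','scene']:
  s=snapshot(cam);P=cloud(s); save(s,cam+'1')
  for t in ['objective_a','eyepiece_1']:
   for m in finder.masks_of(s,t):
    q=P[m['pixels']]; q=q[~np.isnan(q[:,0])]; print(cam,t,round(m['p'],2),np.median(q,0).round(3),q[:,2].max().round(3))
E
```

```text
0.92 [409.9, 102.5, 453.5, 139.8] ztop 0.0475 top [574.7  62.3] 14.6 all [574.4  62. ] 16.2
0.74 [405.1, 161.1, 446.8, 200.6] ztop 0.0593 top [562.5   3.4] 10.2 all [565.7  -3.1] 22.5
0.62 [405.4, 216.0, 443.0, 256.0] ztop 0.071 top [531.5 -15.9] 50.2 all [541.6 -28.7] 66.5
clk 34.5 pos [0.4669 0.0204 0.2702] xdir [0.172 0.985 0.   ] zdir [ 1.6e-03 -1.0e-04 -1.0e+00] togo cm [ 0.12  9.88 17.97] open 5.49 F [-0.  -0.9 -0.5]
top objective_a 0.59 [ 0.559 -0.06   0.061] 0.073
top objective_a 0.46 [0.578 0.066 0.047] 0.051
top eyepiece_1 0.71 [ 0.497 -0.348  0.051] 0.06
top eyepiece_1 0.7 [ 0.378 -0.273  0.052] 0.06
scene objective_a 0.82 [ 0.555 -0.111  0.052] 0.083
scene objective_a 0.62 [ 0.565 -0.054  0.049] 0.073
scene objective_a 0.51 [0.572 0.002 0.044] 0.061
scene objective_a 0.5 [0.582 0.06  0.043] 0.051
scene eyepiece_1 0.76 [ 0.507 -0.352  0.048] 0.06
scene eyepiece_1 0.62 [ 0.387 -0.278  0.047] 0.06
```

View pics/w14.png

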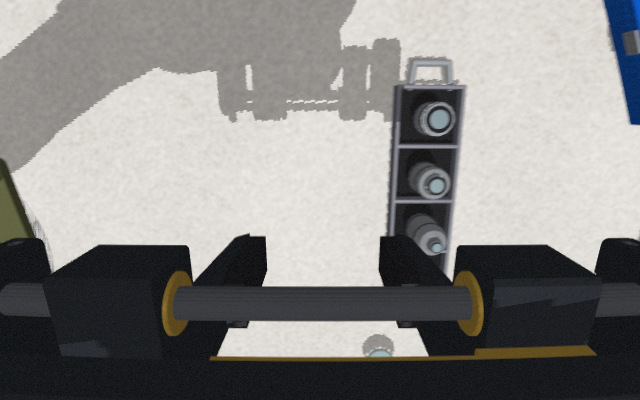

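View pics/scene1.png

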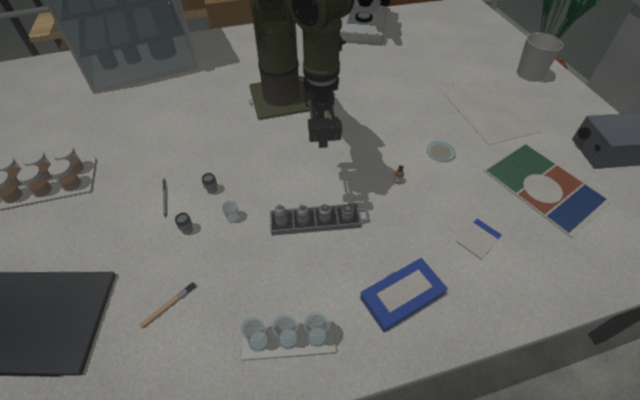

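The scene picture shows all four objectives upright in the tray (px 280–348, 215). The shortest is next to the pull, and the eyepieces haven't moved. I'm handing in.

```bash
python3 -c "
from plant import workorder; print(workorder.finish_job())"
```

```text
the job is handed in; nothing more can be done
None
```

All four objectives are in the grey tray, upright, one to a compartment. They run a, b, c, d from the wire pull to the plain end. I handed the job in at about 34.5 s; no verdict was reported.

- **Heights:** the final pictures put the objective tops at roughly 5, 6, 7 and 8 cm above the bench, in order from the pull. That is what each should measure standing on its pad.
- **Centring:** a and d measured within about 2 mm of their pad centres. The last close view of b and c ran into the tray and the gripper, so their mask outlines were not usable. Their positions rest on the TCP positions at release, about 2–3 mm off centre, and the b top-ring fit agrees.
- **Setting down:** each was lowered until light contact of about 6–9 N, then released. None was dropped or tipped.
- **Eyepieces:** both read within 2 mm of their first-picture positions in the scene camera.
- **Disagreement between checks:** the last top view showed only two of the four objectives, because the arm was partly in the way. The scene view showed all four.

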